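# Reload a billet feeder, draw its lockout bolt and shift it into run

## Task

Set up the billet feeder for its next run: while the lockout bolt is still home, put the short stub ends left in its nests into the offcut bin and lay every full-length hex billet from the bench squarely in a nest of its own. Then lift the lockout bolt out of its bore by its handle, swing the handle over and let it down into the parking notch, and after that shift the gear lever through the zigzag gate from the near slot (stop) until it is fully home in the far slot (run). Leave everything else on the bench where it stands.

Things in the scene. Friction and masses are not known exactly. Their poses are not given: they have to be found in the camera images.
- feeder: Billet feeder, a grey-green machine 430 mm wide, fixed. Origin on the bench; x points away from the robot (within 0.1 rad), y to its left along the nests, z up. Left part (y +5 to +225 mm): rails with three nests, between side guides (inner faces x +-72.5, outer +-77.5 mm, top 76 mm up). Right part (y -190 to -35, x +-65 mm): drive housing, top 100 mm up, with gear lever and lockout bolt; motor behind it.
- nest1 (a point): Nest 1 (feeder y = 45 mm, next to the housing): where the centre of a seated bar lies, 74.5 mm above the bench. Bars lie along the feeder's x, flat down on an 18 mm wide floor; 60-degree flanks 14 mm high (34 mm apart at the mouth) centre them. Two rails 8 mm thick at x = +-27 mm, 46 mm clear between. Side guides leave a billet 10 mm endways each way.
- nest2 (a point): Nest 2 (feeder y = 115 mm): where the centre of a seated bar lies, 74.5 mm above the bench. Bars lie along the feeder's x, flat down on an 18 mm wide floor; 60-degree flanks 14 mm high (34 mm apart at the mouth) centre them. Two rails 8 mm thick at x = +-27 mm, 46 mm clear between. Side guides leave a billet 10 mm endways each way.
- nest3 (a point): Nest 3 (feeder y = 185 mm): where the centre of a seated bar lies, 74.5 mm above the bench. Bars lie along the feeder's x, flat down on an 18 mm wide floor; 60-degree flanks 14 mm high (34 mm apart at the mouth) centre them. Two rails 8 mm thick at x = +-27 mm, 46 mm clear between. Side guides leave a billet 10 mm endways each way.
- billet1: Full-length billet, solid hexagonal brass bar 25 mm across flats (29 mm across corners), 125 mm long, about 0.57 kg, lying flat on the bench in front of the feeder. Origin at its centre, x along its length. May be absent: 2 or 3 billets are there.
- billet2: Full-length billet, solid hexagonal brass bar 25 mm across flats (29 mm across corners), 125 mm long, about 0.57 kg, lying flat on the bench in front of the feeder. Origin at its centre, x along its length. May be absent: 2 or 3 billets are there.
- billet3: Full-length billet, solid hexagonal brass bar 25 mm across flats (29 mm across corners), 125 mm long, about 0.57 kg, lying flat on the bench in front of the feeder. Origin at its centre, x along its length. May be absent: 2 or 3 billets are there.
- stub1: Stub end, the same hexagonal brass bar (25 mm across flats) but only 75 mm long, about 0.34 kg; if present it starts in nest 1. Origin at its centre, x along its length. May be absent: 1 to 3 stubs are there.
- stub2: Stub end, the same hexagonal brass bar (25 mm across flats) but only 75 mm long, about 0.34 kg; if present it starts in nest 2. Origin at its centre, x along its length. May be absent: 1 to 3 stubs are there.
- stub3: Stub end, the same hexagonal brass bar (25 mm across flats) but only 75 mm long, about 0.34 kg; if present it starts in nest 3. Origin at its centre, x along its length. May be absent: 1 to 3 stubs are there.
- offcut_bin: Offcut bin: empty open grey sheet-metal tray, 170 (its x) x 150 (its y) x 60 mm high, walls 4 mm, fixed to the bench on one side of the feeder (left or right). Origin: centre of its underside.
- bolt (a joint): Lift of the lockout bolt, a vertical 16 mm steel pin: 0 = home in its bore (locks the lever in stop), 0.040 m = highest, 0.022 m = resting in the parking notch. Lifting takes about 4 N; let go outside the notch it falls back by its weight.
- bolt_handle (a joint): Swing of the bolt's handle about the bolt's vertical axis: 0 = home, pointing along the feeder's -x (towards the robot) in the guide's upright slot; 1.40 rad (its end stop is 1.43) = over the parking notch, pointing almost along the feeder's -y. It passes the land between slot and notch only with the bolt lifted over 32 mm.
- bolt_guide_top (a point): Centre of the top of the round slotted guide of the bolt, on the bolt's axis: feeder (0, -160, 162) mm. The guide is 48 mm across and stands 62 mm above the housing; its wall is cut down at the upright slot (front), at the land and at the parking notch (right).
- bolt_grip (a point): Point on the axis of the bolt's handle, a level steel bar 12 mm thick that reaches 90 mm from the bolt's axis to a 17 mm ball end; this point is 62 mm from the bolt's axis. 126 mm above the bench when home, 148 mm when parked.
- knob (a point): Centre of the gear lever's black ball knob, 32 mm across, on a 10 mm shank. It moves on a sphere of radius 160 mm about the lever's pivot, feeder (0, -75, 30) mm. Starts in stop, feeder (-50, -49, 180) mm, at the end of the near slot; run is (50, -101, 180) mm, at the end of the far slot. Friction about 2 N; it stays where left.
- gate (a point): Centre of the zigzag gate in the housing's top, feeder (0, -75, 100) mm: three slots along y, joined to an S. Knob's way, feeder x, y in mm: stop (-50,-49), (-50,-101), (0,-101), (0,-49), (50,-49), run (50,-101). Play at the knob 4 mm either way. The lever cannot leave stop while the bolt is home.
- collet_block: Bystander: wooden block with collets, 150 (its x) x 130 (its y) x 83 mm high, fixed on the side of the feeder where the bin is not. Origin: centre of its underside.
- holder_a: Bystander: hex-flanged steel tool holder standing on the bench, 50 mm wide, 63 mm high. Origin: centre of its underside. Not to be moved.
- holder_b: Bystander: a second tool holder of the same kind. Not to be moved.
There are look-alikes about, which are no part of the job. What is shaped like the offcut_bin but turquoise is not meant. What is shaped like the billet1 but purple is not meant.

How it is judged:
On the way, in this order (a step that is already met when the one before it is completed fails the run):
1. with the lockout bolt still home, every stub is in the offcut bin and every billet lies in a nest (((x of billet1 in the frame of nest1 between -0.015 and 0.015 m and y of billet1 in the frame of nest1 between -0.007 and 0.007 m and z of billet1 in the frame of nest1 between -0.006 and 0.006 m) or (x of billet1 in the frame of nest2 between -0.015 and 0.015 m and y of billet1 in the frame of nest2 between -0.007 and 0.007 m and z of billet1 in the frame of nest2 between -0.006 and 0.006 m) or (x of billet1 in the frame of nest3 between -0.015 and 0.015 m and y of billet1 in the frame of nest3 between -0.007 and 0.007 m and z of billet1 in the frame of nest3 between -0.006 and 0.006 m)) and angle between the x axis of each of billet1, billet2, billet3 and the x axis of feeder, either way round below 0.12 rad and linear speed of each of billet1, billet2, billet3 below 0.03 m/s and ((x of billet2 in the frame of nest1 between -0.015 and 0.015 m and y of billet2 in the frame of nest1 between -0.007 and 0.007 m and z of billet2 in the frame of nest1 between -0.006 and 0.006 m) or (x of billet2 in the frame of nest2 between -0.015 and 0.015 m and y of billet2 in the frame of nest2 between -0.007 and 0.007 m and z of billet2 in the frame of nest2 between -0.006 and 0.006 m) or (x of billet2 in the frame of nest3 between -0.015 and 0.015 m and y of billet2 in the frame of nest3 between -0.007 and 0.007 m and z of billet2 in the frame of nest3 between -0.006 and 0.006 m)) and ((x of billet3 in the frame of nest1 between -0.015 and 0.015 m and y of billet3 in the frame of nest1 between -0.007 and 0.007 m and z of billet3 in the frame of nest1 between -0.006 and 0.006 m) or (x of billet3 in the frame of nest2 between -0.015 and 0.015 m and y of billet3 in the frame of nest2 between -0.007 and 0.007 m and z of billet3 in the frame of nest2 between -0.006 and 0.006 m) or (x of billet3 in the frame of nest3 between -0.015 and 0.015 m and y of billet3 in the frame of nest3 between -0.007 and 0.007 m and z of billet3 in the frame of nest3 between -0.006 and 0.006 m)) and x of stub1 in the frame of offcut_bin between -0.082 and 0.082 m and y of stub1 in the frame of offcut_bin between -0.072 and 0.072 m and z of each of stub1, stub2, stub3 in the frame of offcut_bin below 0.058 m and linear speed of each of stub1, stub2, stub3 below 0.05 m/s and x of stub2 in the frame of offcut_bin between -0.082 and 0.082 m and y of stub2 in the frame of offcut_bin between -0.072 and 0.072 m and x of stub3 in the frame of offcut_bin between -0.082 and 0.082 m and y of stub3 in the frame of offcut_bin between -0.072 and 0.072 m and value of joint bolt below 0.006 m), for 0.2 s.
2. the lockout bolt is drawn and its handle let down in the parking notch (value of joint bolt between 0.017 and 0.027 m and value of joint bolt_handle above 1.2 rad), for 0.2 s.
3. the gear lever is fully home in the far slot (run) (x of knob in the frame of feeder above 0.04 m and y of knob in the frame of feeder below -0.092 m), for 0.2 s.
At the end, for the whole second after the job is handed in: Billets at rest in nests (centre within 15 mm endways, 7 sideways, 6 in height, 0.12 rad), stubs in the bin below its rim, bolt resting in the parking notch (lift 17 to 27 mm, swing over 1.2 rad), knob in the far slot within about 9 mm of its end (feeder x over 40 mm, y below -92 mm) (all of step 2 and all of step 3 and ((x of billet1 in the frame of nest1 between -0.015 and 0.015 m and y of billet1 in the frame of nest1 between -0.007 and 0.007 m and z of billet1 in the frame of nest1 between -0.006 and 0.006 m) or (x of billet1 in the frame of nest2 between -0.015 and 0.015 m and y of billet1 in the frame of nest2 between -0.007 and 0.007 m and z of billet1 in the frame of nest2 between -0.006 and 0.006 m) or (x of billet1 in the frame of nest3 between -0.015 and 0.015 m and y of billet1 in the frame of nest3 between -0.007 and 0.007 m and z of billet1 in the frame of nest3 between -0.006 and 0.006 m)) and angle between the x axis of each of billet1, billet2, billet3 and the x axis of feeder, either way round below 0.12 rad and linear speed of each of billet1, billet2, billet3 below 0.03 m/s and ((x of billet2 in the frame of nest1 between -0.015 and 0.015 m and y of billet2 in the frame of nest1 between -0.007 and 0.007 m and z of billet2 in the frame of nest1 between -0.006 and 0.006 m) or (x of billet2 in the frame of nest2 between -0.015 and 0.015 m and y of billet2 in the frame of nest2 between -0.007 and 0.007 m and z of billet2 in the frame of nest2 between -0.006 and 0.006 m) or (x of billet2 in the frame of nest3 between -0.015 and 0.015 m and y of billet2 in the frame of nest3 between -0.007 and 0.007 m and z of billet2 in the frame of nest3 between -0.006 and 0.006 m)) and ((x of billet3 in the frame of nest1 between -0.015 and 0.015 m and y of billet3 in the frame of nest1 between -0.007 and 0.007 m and z of billet3 in the frame of nest1 between -0.006 and 0.006 m) or (x of billet3 in the frame of nest2 between -0.015 and 0.015 m and y of billet3 in the frame of nest2 between -0.007 and 0.007 m and z of billet3 in the frame of nest2 between -0.006 and 0.006 m) or (x of billet3 in the frame of nest3 between -0.015 and 0.015 m and y of billet3 in the frame of nest3 between -0.007 and 0.007 m and z of billet3 in the frame of nest3 between -0.006 and 0.006 m)) and x of stub1 in the frame of offcut_bin between -0.082 and 0.082 m and y of stub1 in the frame of offcut_bin between -0.072 and 0.072 m and z of each of stub1, stub2, stub3 in the frame of offcut_bin below 0.058 m and linear speed of each of stub1, stub2, stub3 below 0.05 m/s and x of stub2 in the frame of offcut_bin between -0.082 and 0.082 m and y of stub2 in the frame of offcut_bin between -0.072 and 0.072 m and x of stub3 in the frame of offcut_bin between -0.082 and 0.082 m and y of stub3 in the frame of offcut_bin between -0.072 and 0.072 m); the robot touches nothing.
It fails at once if a tool holder on the bench is shoved more than 60 mm (distance of any of holder_a, holder_b from where it was at the start of the episode above 0.06 m).
Of billet1, billet2, billet3 only 2 to 3 are there at a start; the rules pass over those that are not, and their reading is None.
Of stub1, stub2, stub3 only 1 to 3 are there at a start; the rules pass over those that are not, and their reading is None.
At some moment in a run one of billet1, billet2, billet3 may be knocked a few centimetres aside while the robot is not near it.
Once in a run the grip may slacken for a moment while it holds something.
It also fails if it takes over 210 s, if anything falls off the work surface, if the arm or the gripper's body presses on something with over 40 N, if the wrist force passes 120 N, or if a joint passes its speed limit or range.

## Robot

A 7-joint arm with a two-finger parallel gripper is mounted at the origin on the work surface. World frame = base frame: x ahead of the robot, y to its left, z up, the work surface at z = 0. Lengths are in m, angles in rad, forces in N, time in s.
With the tool pointing down it reaches from about 0.425 to 0.825 m from the base axis. Payload 3.6 kg.
Tool frame: the origin (TCP) lies where the fingers leave the gripper's body, on its centre line; the fingertips stand 73 mm ahead of it and the grasp point (between the pads) lies 54 mm ahead of it; x points along the fingers, y is the direction in which the jaws open and shut, and the axes are right-handed (so a half turn about x gives the same grasp; the last joint's range is limited). The gripper opens to 85 mm and grips with 20 to 120 N. Pads are 22 mm wide; open, the fingers measure 114 mm over their backs; the gripper's body (76 mm by 85 mm) begins 54 mm behind the grasp point. The pads swing forward as they close: fully open they stand 13 mm farther back than shut.
Start: joints at [-1.135, 0.615, -0.013, 1.423, 0.008, 1.103, -0.04], TCP at [0.29, 0.582, 0.304] pointing down, gripper open.
Joint ranges: [-3.12, 3.12], [-0.3, 2.06], [-1.34, 1.32], [0.26, 2.42], [-1.36, 4.5], [0.01, 1.98], [-2.84, 2.84]. Speed limits (rad/s): [2.79, 2.79, 3.14, 3.14, 3.14, 3.14, 3.14].

## Interface

Orientations are given as a unit quaternion [x, y, z, w].
In Python, from station import arm, snapshot, camera_info, ticket gives the robot as it stands. Calls block until the motion is done:
- arm.movep(position, orientation): joint-space move of the TCP to a pose.
- arm.line_to(position, velocity=0.15, ori=None): straight line of the TCP; ori=None keeps the orientation; velocity is the mean speed in m/s.
- arm.move_j(angles): joint-space move.
- arm.move_gripper(opening, effort=None): opening from 0.0 (shut) to 1.0 (fully open); effort is the grip in N (None keeps the last); returns when the fingers have stopped.
- arm.pause(seconds).
- arm.ik(position, orientation): joint angles nearest the present ones, or None.
- snapshot(name): name is "scene" or "top" or "wrist"; returns the picture (480x640x3 uint8, blue, green, red); there is no depth.
- camera_info(name): a dict with "fx", "fy", "cx", "cy" (pixels), "dist_coeffs" ([k1, k2, p1, p2, k3] as OpenCV has them; the pictures are not rectified), "R" (3x3) and "t" (3): a world point X has camera coordinates R X + t; the wrist camera has in their place "T_tool_cam" (4x4, takes a point from camera to tool coordinates, whose origin is the TCP and whose axes are the tool frame's). Camera axes: x right, y down, z forward; pixel columns grow to the right and rows downward; lengths in m; the calibration is good to about 2 mm. A picture is of the moment at which its call begins: read the wrist's pose just before it. camera_info takes no time and is no camera call.
A pose or a line that the arm cannot do raises arm.MotionError and nothing moves.
- ticket.finish_job(): hands the job in, once; it reports no verdict.
Readings, each from a call of its own:
- arm.read_time(): time.
- arm.read_joint_positions(): joint angles.
- arm.read_dq(): joint speeds.
- arm.read_effort(): joint torques, N m.
- arm.read_tool_pos(): TCP position.
- arm.read_eef_rot(): TCP orientation.
- arm.read_ft_force(): force on the tool from outside, world axes, zero at the start.
- arm.read_wrist_torque(): the same for the moment, N m.
- arm.read_opening(): opening from 0.0 (shut) to 1.0 (fully open).
Only numpy, scipy, OpenCV 4.12 (cv2) and the standard library are available. Lean on these libraries where they do the work, as an engineer would, in place of code of your own. Each camera call takes 0.05 s, during which the arm holds its last target.

## Working session

There is one attempt and no reset: what is moved stays moved. The work goes in short steps, each a Python script; the robot and the scene stay as the last script left them, time stands still between calls to the robot, and variables do not carry over. Pictures are saved under pics/ and viewed, and the job is handed in when it is done.

```bash
ls; mkdir -p pics
python3 - <<'E'
from station import arm, snapshot, camera_info
import cv2
for n in ("scene","top","wrist"):
    cv2.imwrite(f"pics/{n}0.png",snapshot(n))
    print(n,camera_info(n))
print(arm.read_time(),arm.read_tool_pos(),arm.read_eef_rot())
E
```

```text
pics
scene {'fx': 539.2727157652564, 'fy': 539.2727157652564, 'cx': 318.0675719080789, 'cy': 236.2660173330065, 'dist_coeffs': array([-0.00196728,  0.        ,  0.        ,  0.        ,  0.        ]), 'R': array([[-0.88903819,  0.45746546,  0.01834257],
       [ 0.29958   ,  0.61156537, -0.73228384],
       [-0.34621225, -0.64553323, -0.68075247]]), 't': array([0.45378854, 0.00702227, 1.56483304])}
top {'fx': 436.0111425466188, 'fy': 436.0111425466188, 'cx': 319.16490033360975, 'cy': 241.69203532717376, 'dist_coeffs': array([-0.1052959,  0.       ,  0.       ,  0.       ,  0.       ]), 'R': array([[ 2.78018650e-02, -9.99612430e-01,  1.43067778e-03],
       [-9.98623033e-01, -2.78379862e-02, -4.44644177e-02],
       [ 4.44870118e-02, -1.92514041e-04, -9.99009944e-01]]), 't': array([-0.13581051,  0.47624064,  1.33497363])}
wrist {'fx': 347.0964796811578, 'fy': 347.0964796811578, 'cx': 321.45139365639517, 'cy': 243.90065791955368, 'dist_coeffs': array([0.0116474, 0.       , 0.       , 0.       , 0.       ]), 'T_tool_cam': array([[-4.08730030e-05, -2.97682279e-01,  9.54664998e-01,
        -7.00392868e-02],
       [ 9.99999921e-01, -3.89897491e-04, -7.87633086e-05,
        -2.57949916e-04],
       [ 3.95667929e-04,  9.54664920e-01,  2.97682271e-01,
        -7.57947284e-02],
       [ 0.00000000e+00,  0.00000000e+00,  0.00000000e+00,
         1.00000000e+00]])}
0.15 [0.28997187 0.58124049 0.30298772] [ 0.16145332  0.68843321 -0.16284122  0.68809539]
```

View pics/scene0.png

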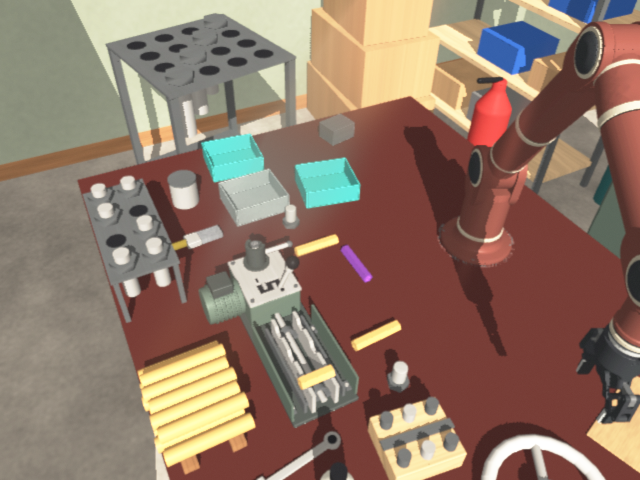

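View pics/top0.png

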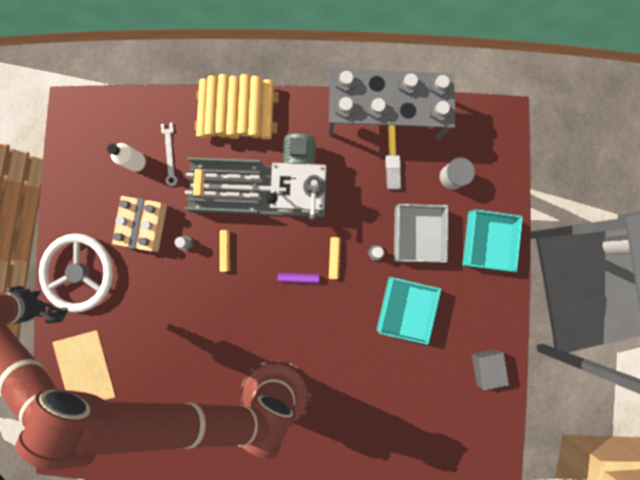

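View pics/wrist0.png

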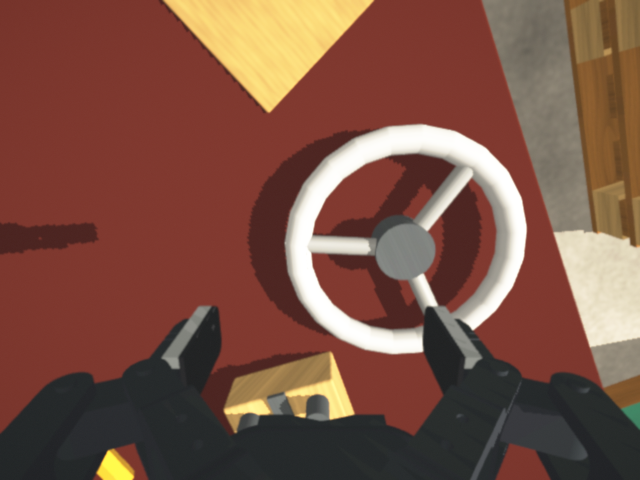

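The scene shows two billets in front of the feeder (top px (225,250) and (334,258)) with a purple decoy between them. One stub sits in nest 3 (198,182), the grey bin is on the right (421,233), and the holders are at (184,243) and (376,253). Next I'll zoom in and measure.

```bash
cat > h.py <<'E'
from station import arm, snapshot, camera_info, ticket
import numpy as np, cv2
from scipy.spatial.transform import Rotation as Rn
def ray(cam,uv,pose=None):
    c=camera_info(cam); K=np.array([[c['fx'],0,c['cx']],[0,c['fy'],c['cy']],[0,0,1]])
    p=cv2.undistortPoints(np.array(uv,float).reshape(-1,1,2),K,c['dist_coeffs']).reshape(-1,2)
    d=np.c_[p,np.ones(len(p))]
    if cam=='wrist':
        Tt=np.eye(4); Tt[:3,:3]=Rn.from_quat(pose[1]).as_matrix(); Tt[:3,3]=pose[0]
        T=Tt@c['T_tool_cam']; return T[:3,3],d@T[:3,:3].T
    R=np.array(c['R']);t=np.array(c['t']); return -R.T@t, d@R
def onz(cam,uv,z,pose=None):
    o,d=ray(cam,uv,pose); return o+d*((z-o[2])/d[:,2])[:,None]
def proj(cam,X,pose=None):
    c=camera_info(cam); K=np.array([[c['fx'],0,c['cx']],[0,c['fy'],c['cy']],[0,0,1]])
    X=np.array(X,float).reshape(-1,3)
    if cam=='wrist':
        Tt=np.eye(4); Tt[:3,:3]=Rn.from_quat(pose[1]).as_matrix(); Tt[:3,3]=pose[0]
        T=np.linalg.inv(Tt@c['T_tool_cam']); R=T[:3,:3];t=T[:3,3]
    else: R=np.array(c['R']);t=np.array(c['t'])
    return cv2.projectPoints(X,cv2.Rodrigues(R)[0],t,K,c['dist_coeffs'])[0].reshape(-1,2)
def pose(): return (np.array(arm.read_tool_pos()),np.array(arm.read_eef_rot()))
def brass(img,lo=(15,90,150),hi=(32,255,255)):
    h=cv2.cvtColor(img,cv2.COLOR_BGR2HSV); return cv2.inRange(h,np.array(lo),np.array(hi))
E
python3 - <<'E'
from h import *
im=snapshot("top")
cv2.imwrite('pics/top_z.png',cv2.resize(im[120:300,160:460],None,fx=2.6,fy=2.6,interpolation=cv2.INTER_CUBIC))
im2=snapshot("scene")
cv2.imwrite('pics/sc_z.png',cv2.resize(im2[160:430,180:450],None,fx=2.2,fy=2.2,interpolation=cv2.INTER_CUBIC))
m=brass(im); n,l,s,c=cv2.connectedComponentsWithStats(m)
for i in range(1,n):
    if s[i][4]>60 :
        pts=np.argwhere(l==i)[:,::-1].astype(np.float32); r=cv2.minAreaRect(pts)
        b=cv2.boxPoints(r); print(s[i],c[i],onz('top',[c[i]],.025)[0])
        print('  ',onz('top',b,.025)[:,:2].round(3).tolist())
for z,uv in [(0.06,[[397,206],[447,206],[447,261],[394,261]]),(.063,[[184,243],[376,253]])]: print(onz('top',uv,z).round(3))
E
```

```text
[ 196   74   78   64 3608] [236.2885255  105.87583149] [0.89886812 0.14962969 0.025     ]
   [[0.8, 0.273], [1.006, 0.282], [1.004, 0.038], [0.8, 0.033]]
[389 125   7  31 183] [391.69945355 139.84699454] [ 0.80283162 -0.33945996  0.025     ]
   [[0.85, -0.33], [0.851, -0.349], [0.755, -0.35], [0.754, -0.332]]
[193 169  11  27 258] [197.94573643 181.98449612] [0.65411163 0.25867524 0.025     ]
   [[0.695, 0.276], [0.695, 0.245], [0.614, 0.241], [0.613, 0.272]]
[125 200  11  13  63] [131.17460317 206.79365079] [0.57206449 0.4684931  0.025     ]
   [[0.593, 0.49], [0.594, 0.457], [0.556, 0.455], [0.555, 0.488]]
[145 202  19  49 354] [155.41242938 228.66666667] [0.50548843 0.38667793 0.025     ]
   [[0.439, 0.418], [0.591, 0.412], [0.588, 0.363], [0.436, 0.369]]
[220 230   9  42 370] [223.96756757 250.5027027 ] [0.44404263 0.16845533 0.025     ]
   [[0.507, 0.183], [0.507, 0.158], [0.382, 0.154], [0.381, 0.178]]
[117 232  13  15  68] [124.60294118 239.11764706] [0.47031866 0.48465614 0.025     ]
   [[0.454, 0.513], [0.494, 0.507], [0.487, 0.468], [0.448, 0.475]]
[329 237  11  43 397] [333.91939547 257.67002519] [ 0.43169966 -0.16883089  0.025     ]
   [[0.367, -0.153], [0.495, -0.155], [0.495, -0.184], [0.367, -0.182]]
[  53  331   61   68 2677] [ 83.60254016 364.76204707] [0.07116311 0.60747031 0.025     ]
   [[0.137, 0.715], [0.183, 0.567], [-0.022, 0.505], [-0.071, 0.652]]
[ 584  437   56   43 1449] [613.58385093 461.12836439] [-0.21385747 -1.10753857  0.025     ]
   [[-0.268, -1.004], [-0.125, -0.991], [-0.137, -1.197], [-0.286, -1.215]]
[[ 0.591 -0.353  0.06 ]
 [ 0.596 -0.505  0.06 ]
 [ 0.43  -0.507  0.06 ]
 [ 0.426 -0.347  0.06 ]]
[[ 0.462  0.282  0.063]
 [ 0.449 -0.292  0.063]]
```

View pics/top_z.png

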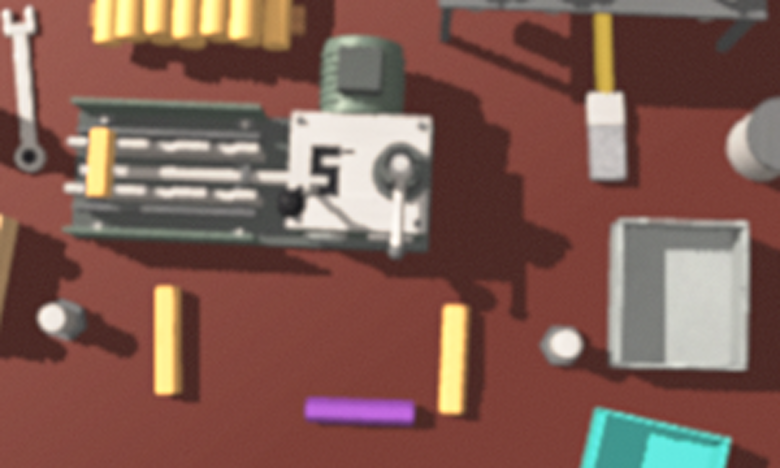

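View pics/sc_z.png

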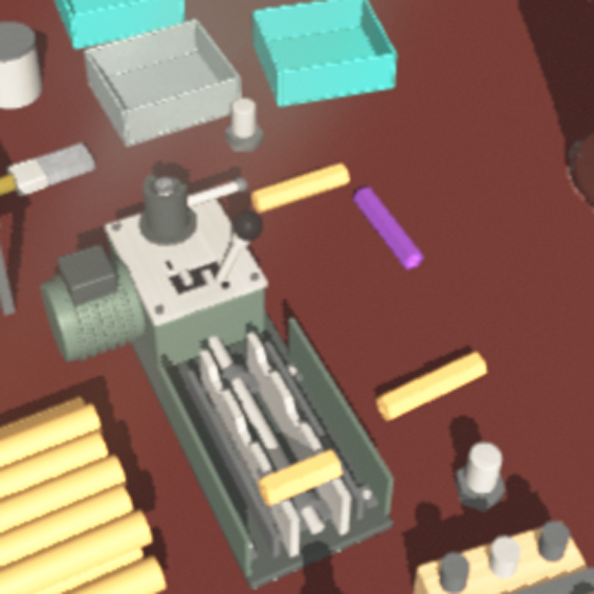

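```bash
cat >> h.py <<'E'
def down(yaw=0.0):
    "tool x down; jaw (tool y) along world direction yaw+90deg; yaw = direction of bar axis"
    c,s=np.cos(yaw),np.sin(yaw)
    return Rn.from_matrix(np.array([[0,-s,c],[0,c,s],[-1,0,0]])).as_quat()
E
python3 - <<'E'
from h import *
# rough feeder from top
Z=lambda p:[[x/2.6+160,y/2.6+120] for x,y in p]
print(onz('top',Z([(291,112),(433,117),(430,248)]),.1).round(3))
print('guide',onz('top',Z([(399,162)]),.162).round(3))
print('knob',onz('top',Z([(292,203)]),.18).round(3))
print('stub',onz('top',[[198,182]],.0745+.0125).round(3))
for p in [(.5,.05,.36),(.55,.05,.40),(.45,-.2,.35)]:
    for y in (0,np.pi): print(p,y,arm.ik(p,down(y)))
arm.movep((.5,.05,.36),down(0))
P=pose(); im=snapshot('wrist'); cv2.imwrite('pics/w1.png',im); print(P,arm.read_time(),arm.read_joint_positions())
np.savez('w1.npz',p=P[0],q=P[1])
E
```

```text
[[ 0.702  0.022  0.1  ]
 [ 0.7   -0.138  0.1  ]
 [ 0.552 -0.138  0.1  ]]
guide [[ 0.637 -0.102  0.162]]
knob [[0.587 0.008 0.18 ]]
stub [[0.643 0.241 0.087]]
(0.5, 0.05, 0.36) 0 [-0.19234991  0.32912654  0.06750846  1.75690287 -0.02504696  1.05639451
  1.45466691]
(0.5, 0.05, 0.36) 3.141592653589793 [-0.67528124  0.40416995  0.77173296  1.77041547 -0.31373037  1.09441104
 -1.36853525]
(0.55, 0.05, 0.4) 0 [-0.18336804  0.38049271  0.07881622  1.5580634  -0.03132581  1.20427166
  1.47185812]
(0.55, 0.05, 0.4) 3.141592653589793 [-0.61446484  0.45683172  0.76228853  1.57119971 -0.32726711  1.24570441
 -1.36876745]
(0.45, -0.2, 0.35) 0 [ 0.07177819  0.34022186  0.41569147  1.80571357 -0.15800619  1.02825552
  2.11897552]
(0.45, -0.2, 0.35) 3.141592653589793 [-0.37775766  0.54954193  1.19775969  1.81668911 -0.55711459  1.16776941
 -0.56839015]
(array([0.50005349, 0.05114429, 0.35990424]), array([-4.53951034e-04,  7.07127817e-01,  8.79222039e-04,  7.07085053e-01])) 2.3667 [-0.19355721  0.32953286  0.06635427  1.75661996 -0.02520411  1.05634964
  1.45452115]
```

View pics/w1.png

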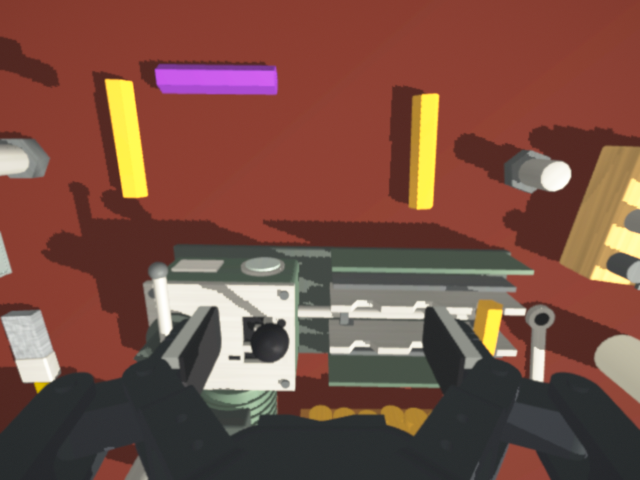

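Run:
```python
from h import *
for i,p in enumerate([(.43,.12,.46),(.43,-.12,.46)]):
    try: arm.movep(p,down(0))
    except Exception as e: print(p,e); continue
    P=pose(); im=snapshot('wrist'); cv2.imwrite(f'pics/w{i+2}.png',im); np.savez(f'w{i+2}.npz',p=P[0],q=P[1]); print(P)
```

```text
(array([0.43015475, 0.11925727, 0.4591912 ]), array([-3.07489114e-04,  7.07244285e-01, -6.21393402e-04,  7.06968911e-01]))
(array([ 0.43045614, -0.11888953,  0.45921797]), array([-1.76327035e-05,  7.07587085e-01,  9.43601387e-04,  7.06625521e-01]))
```

View pics/w2.png

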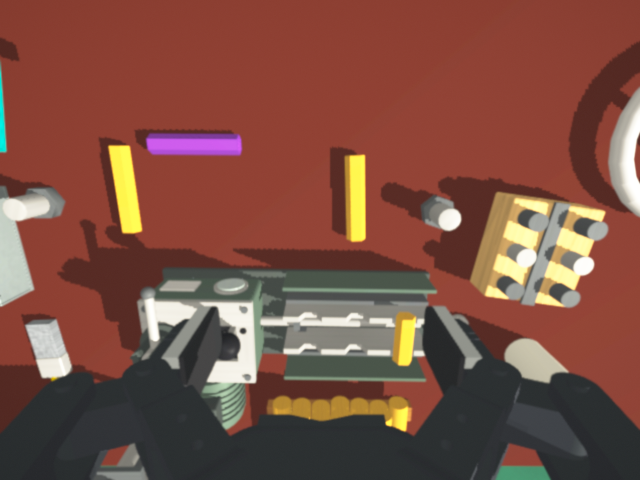

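View pics/w3.png

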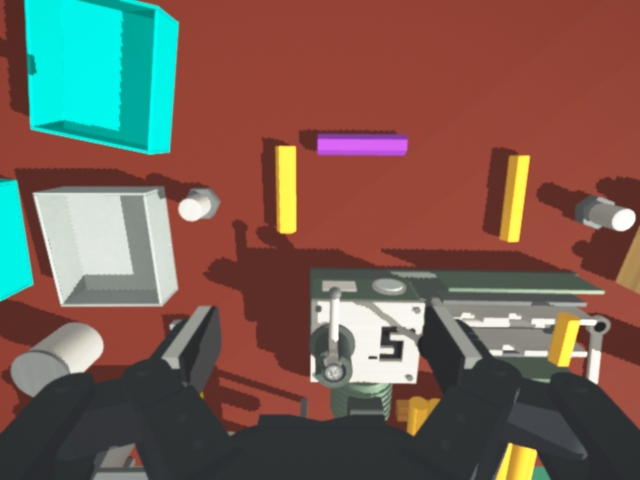

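Run:
```python
import cv2
a=cv2.imread('pics/w3.png')[255:395,295:455]; cv2.imwrite('pics/z3.png',cv2.resize(a,None,fx=4,fy=4,interpolation=cv2.INTER_CUBIC))
a=cv2.imread('pics/w2.png')[260:400,260:450]; cv2.imwrite('pics/z2.png',cv2.resize(a,None,fx=4,fy=4,interpolation=cv2.INTER_CUBIC))
a=cv2.imread('pics/w1.png')[235:405,130:310]; cv2.imwrite('pics/z1.png',cv2.resize(a,None,fx=3.5,fy=3.5,interpolation=cv2.INTER_CUBIC))
```

```text
(no output)
```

View pics/z3.png

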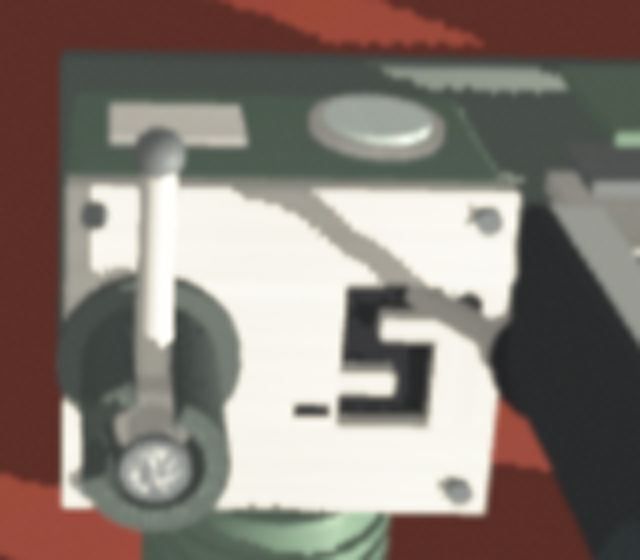

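View pics/z2.png

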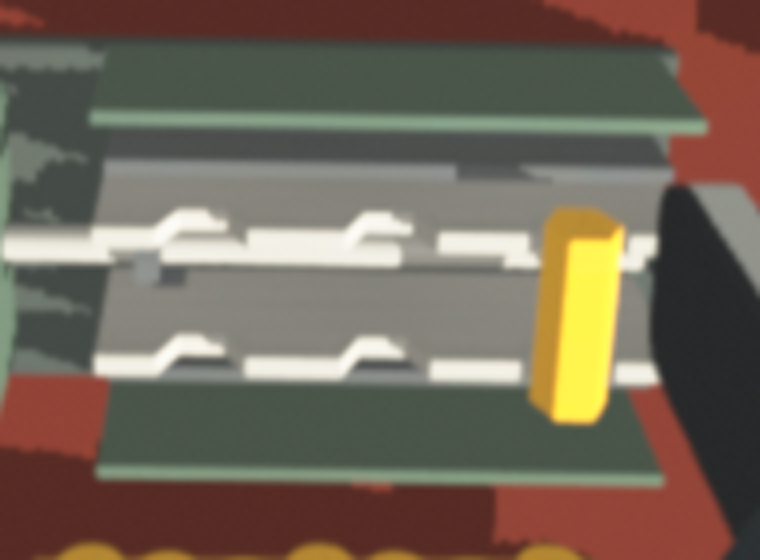

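View pics/z1.png

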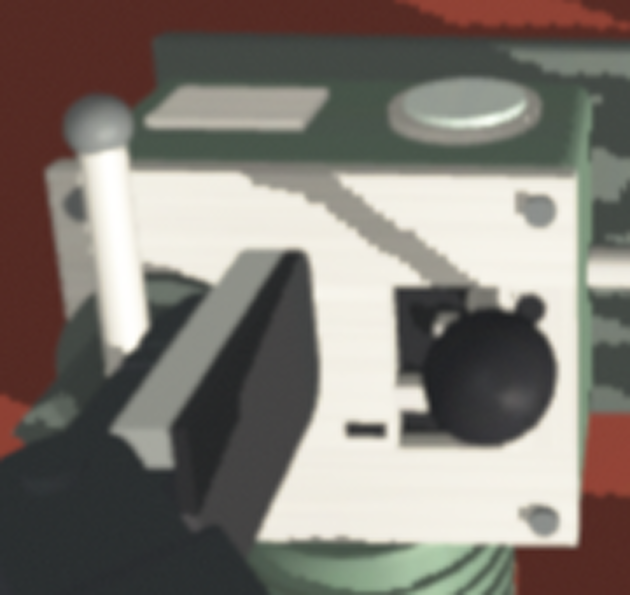

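Run:
```python
from h import *
def L(i): d=np.load(f'w{i}.npz'); return (d['p'],d['q'])
W=[]  # (feeder xyz, world xyz)
obs=[(3,(311.5,300),(-65,-190,100)),(3,(425.25,302),(-65,-35,100)),(3,(416.5,383.75),(65,-35,100)),(3,(310.5,382),(65,-190,100)),
(3,(333.9,371.9),(0,-160,162)),(3,(335,294),(-90,-160,126)),(1,(158,271.3),(-90,-160,126)),
(1,(295.1,284.1),(-65,-35,100)),(1,(295.1,390.7),(65,-35,100)),(1,(269.7,342.4),(-50,-49,180)),
(2,(283,289.25),(-75,5,76)),(2,(436.5,291.75),(-75,225,76)),(2,(284.5,378),(75,5,76)),(2,(425.5,380),(75,225,76))]
A=[];B=[]
for i,uv,f in obs:
    w=onz('wrist',[uv],f[2]/1000,L(i))[0]; A.append(f[:2]);B.append(w[:2])
A=np.array(A)/1000;B=np.array(B)
ca,cb=A.mean(0),B.mean(0)
U,_,V=np.linalg.svd((A-ca).T@(B-cb)); R=(U@V).T
t=cb-R@ca; print('yaw',np.arctan2(R[1,0],R[0,0]),'t',t,np.linalg.det(R))
for (i,uv,f),a,b in zip(obs,A,B): print(i,f,((b-(R@a+t))*1000).round(1))
# pieces in wrist views
for i in (2,3):
    im=cv2.imread(f'pics/w{i}.png'); m=brass(im); n,l,s,c=cv2.connectedComponentsWithStats(m)
    for k in range(1,n):
        if s[k][4]>400 and s[k][1]<330: print(i,s[k],onz('wrist',[c[k]],.02,L(i)).round(4))
```

```text
yaw -0.016001924351738066 t [0.63806368 0.05686828] 1.000000000000001
3 (-65, -190, 100) [-2.1 -0.1]
3 (-65, -35, 100) [-1.7  0.1]
3 (65, -35, 100) [1.5 1. ]
3 (65, -190, 100) [ 1.1 -0.5]
3 (0, -160, 162) [0.5 0. ]
3 (-90, -160, 126) [1.1 0.2]
1 (-90, -160, 126) [ 0.5 -0.6]
1 (-65, -35, 100) [-2.   0.9]
1 (65, -35, 100) [0.5 0.3]
1 (-50, -49, 180) [ 0.1 -0.4]
2 (-75, 5, 76) [-0.1  0.4]
2 (-75, 225, 76) [ 0.3 -0.6]
2 (75, 5, 76) [0.2 0.2]
2 (75, 225, 76) [ 0.1 -0.9]
2 [ 108  145   34   89 1902] [[ 0.4276 -0.1682  0.02  ]]
2 [ 345  154   21   88 1710] [[0.4412 0.1682 0.02  ]]
2 [ 470  192   84  107 3157] [[0.5078 0.3922 0.02  ]]
2 [ 535  203   70  104 1447] [[0.5268 0.4942 0.02  ]]
2 [ 392  312   24   54 1035] [[0.6783 0.2559 0.02  ]]
3 [ 275  145   22   89 1763] [[ 0.4283 -0.1708  0.02  ]]
3 [ 500  155   30   87 1760] [[0.4411 0.1649 0.02  ]]
3 [616 227  24  67 827] [[0.5498 0.3638 0.02  ]]
3 [ 548  312   32   55 1216] [[0.6784 0.2856 0.02  ]]
```

```bash
cat >> h.py <<'E'
FY=-0.016; FT=np.array([0.6381,0.0569])
def F(x,y,z=0):
    "feeder mm -> world m"
    c,s=np.cos(FY),np.sin(FY); x/=1000;y/=1000
    return np.array([FT[0]+c*x-s*y,FT[1]+s*x+c*y,z/1000])
def invF(w):
    c,s=np.cos(FY),np.sin(FY); d=np.array(w[:2])-FT; return 1000*np.array([c*d[0]+s*d[1],-s*d[0]+c*d[1]])
def L(i): d=np.load(f'w{i}.npz'); return (d['p'],d['q'])
def bars(im,cam,P,z):
    m=brass(im); n,l,s,c=cv2.connectedComponentsWithStats(m); out=[]
    for k in range(1,n):
        if s[k][4]>150:
            pts=np.argwhere(l==k)[:,::-1].astype(float); w=onz(cam,pts,z,P)[:,:2].astype(np.float32)
            (cx,cy),(a,b),_=cv2.minAreaRect((w*1000)); C=np.cov(w.T); ev,V=np.linalg.eigh(C); v=V[:,1]; v=v*np.sign(v[0])
            out.append((np.array([cx,cy])/1000,max(a,b),min(a,b),np.arctan2(v[1],v[0]),c[k].round()))
    return out
E
python3 - <<'E'
from h import *
P=L(1)
for i in (2,3):
  for z in (.02,.08):
    print(i,z)
    for o in bars(cv2.imread(f'pics/w{i}.png'),'wrist',L(i),z):
        if o[0][0]<.75 and 50<o[1]<145 and abs(o[0][1])<.33: print(o, invF(o[0]).round(1))
tl=Rn.from_quat(P[1])
for x in (.055,.060,.073):
    print(x,proj('wrist',[P[0]+tl.apply((x,s*.0425,zz)) for s in(-1,) for zz in(-.011,.011)],P).round().tolist())
print(onz('wrist',[(35,192),(163,187),(178,303),(62,305)],.06,L(3)).round(3))
E
```

```text
2 0.02
(array([ 0.43119901, -0.16820987]), 128.86468505859375, 31.369247436523438, np.float64(-0.022201882271978748), array([125., 188.])) [-203.3 -228.4]
(array([0.44404727, 0.16816444]), 129.06936645507812, 29.036975860595703, np.float64(0.047621266629976323), array([355., 198.])) [-195.8  108.1]
(array([0.68026251, 0.2559135 ]), 101.7720947265625, 34.023284912109375, np.float64(0.0094901260397022), array([404., 338.])) [ 39.  199.7]
2 0.08
(array([ 0.42213129, -0.13437196]), 113.68217468261719, 27.67340087890625, np.float64(-0.022201886044980405), array([125., 188.])) [-212.9 -194.7]
(array([0.43346576, 0.16237152]), 113.86270141601562, 25.61591911315918, np.float64(0.04762126524259405), array([355., 198.])) [-206.3  102.2]
(array([0.64185071, 0.23978221]), 89.78147888183594, 30.014724731445312, np.float64(0.009490127385892699), array([404., 338.])) [  0.8 182.9]
3 0.02
(array([ 0.43109058, -0.17075565]), 128.9388427734375, 29.556602478027344, np.float64(-0.012691819426500196), array([286., 189.])) [-203.3 -230.9]
(array([0.4443714 , 0.16493211]), 128.27444458007812, 30.1709537506
[... 311 characters left out ...]
(-0.01269182636895646), array([286., 189.])) [-212.4 -225. ]
(array([0.43379733, 0.13143095]), 113.16434478759766, 26.616985321044922, np.float64(0.04740377427529324), array([514., 198.])) [-205.5   71.3]
(array([0.52220038, 0.30021301]), 99.09162139892578, 30.413959503173828, np.float64(0.15886132388804738), array([631., 267.])) [-119.8  241.4]
(array([0.64183105, 0.2378069 ]), 90.66801452636719, 36.13432693481445, np.float64(0.05265315320708305), array([563., 339.])) [  0.8 180.9]
0.055 [[216.0, 306.0], [221.0, 354.0]]
0.06 [[219.0, 300.0], [224.0, 347.0]]
0.073 [[228.0, 287.0], [231.0, 330.0]]
[[ 0.428 -0.503  0.06 ]
 [ 0.42  -0.331  0.06 ]
 [ 0.593 -0.332  0.06 ]
 [ 0.595 -0.504  0.06 ]]
```

```bash
cat >> h.py <<'E'
def st(tag=''):
    print(tag,'t',round(arm.read_time(),2),'tcp',np.round(arm.read_tool_pos(),4),'F',np.round(arm.read_ft_force(),1),'op',round(arm.read_opening(),3))
E
python3 - <<'E'
from h import *
q=down(FY); p=F(-1,185)
arm.move_gripper(0.65,70)
arm.movep([p[0],p[1],.25],q); st('above')
arm.line_to([p[0],p[1],.1265],.12); st('low')
arm.move_gripper(0,70); st('grip')
arm.line_to([p[0],p[1],.30],.2); st('lift')
P=pose(); cv2.imwrite('pics/s1.png',snapshot('wrist'))
E
```

```text
above t 6.15 tcp [0.6409 0.2399 0.2513] F [-0.8 -0.5  1.2] op 0.652
low t 7.33 tcp [0.6407 0.2421 0.1276] F [0.5 0.5 0.2] op 0.652
grip t 7.72 tcp [0.6405 0.2419 0.1277] F [-1.1 -0.7  5.9] op 0.304
lift t 8.73 tcp [0.6391 0.2416 0.2978] F [ 0.3  1.5 -2.9] op 0.302
```

View pics/s1.png

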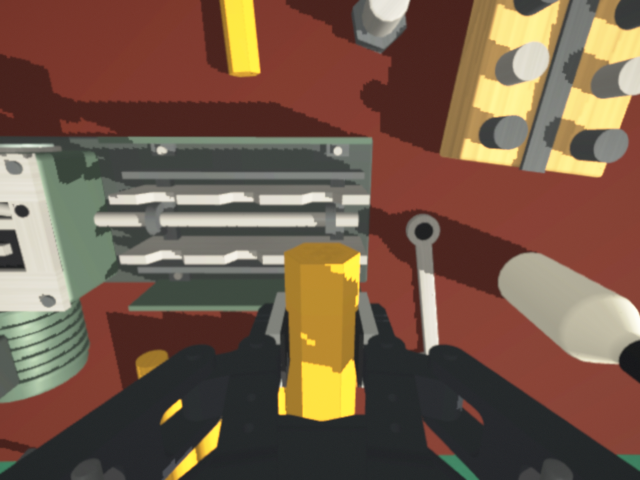

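Run:
```python
import cv2
a=cv2.imread('pics/s1.png')[230:430,230:410]; cv2.imwrite('pics/s1z.png',cv2.resize(a,None,fx=3,fy=3,interpolation=cv2.INTER_CUBIC))
```

```text
(no output)
```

View pics/s1z.png

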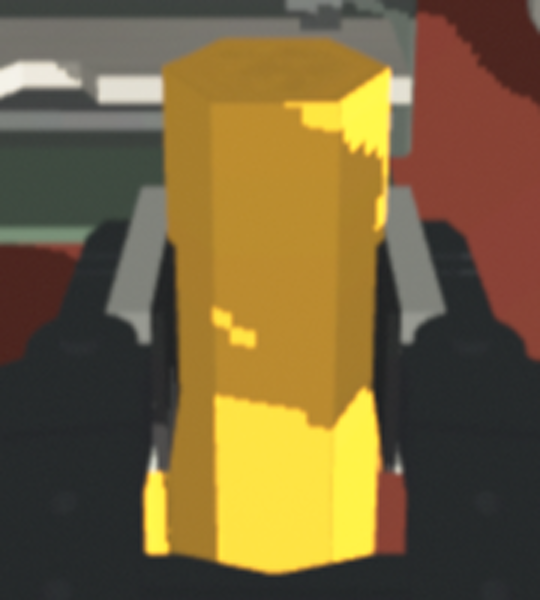

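Run:
```python
from h import *
q=down(0.0); p=(.511,-.427)
arm.movep([p[0],p[1],.28],q); st('above')
arm.line_to([p[0],p[1],.095],.2); st('low')
arm.move_gripper(0.65); st('rel')
arm.line_to([p[0],p[1],.30],.3)
B=(.431,-.170)
arm.movep([B[0]-.0,B[1],.26],down(-.015)); arm.pause(.1)
P=pose(); im=snapshot('wrist'); cv2.imwrite('pics/b1.png',im); np.savez('w9.npz',p=P[0],q=P[1]); st()
for o in bars(im,'wrist',P,.02): print(o)
imt=snapshot('top'); cv2.imwrite('pics/top1.png',cv2.resize(imt[150:320,160:480],None,fx=2.4,fy=2.4))
```

```text
above t 11.21 tcp [ 0.5124 -0.4255  0.28  ] F [-0.1 -0.6 -3.1] op 0.304
low t 12.28 tcp [ 0.5119 -0.4277  0.0965] F [-0.2 -1.  -2.2] op 0.302
rel t 12.68 tcp [ 0.5114 -0.4273  0.096 ] F [0.1 0.4 0.9] op 0.646
 t 14.72 tcp [ 0.4317 -0.1714  0.2599] F [-0.7 -0.9  0. ] op 0.65
(array([ 0.43233932, -0.17183275]), 128.7579803466797, 28.732868194580078, np.float64(-0.018978950953770914), array([322., 216.]))
(array([ 0.51524878, -0.42649652]), 87.51751708984375, 35.609745025634766, np.float64(-0.053022566048519064), array([ 65., 306.]))
```

View pics/b1.png

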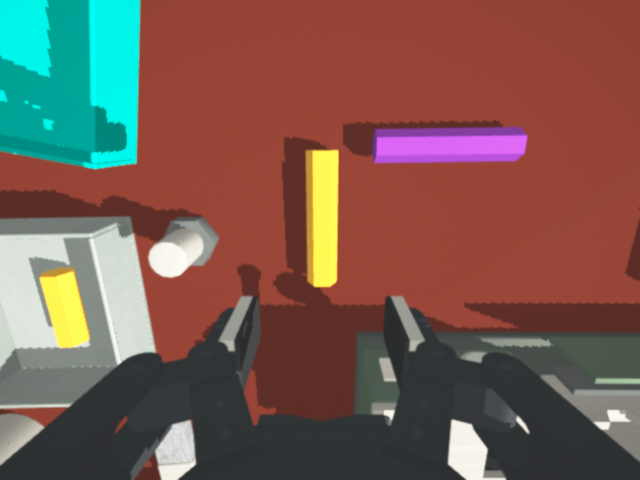

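View pics/top1.png

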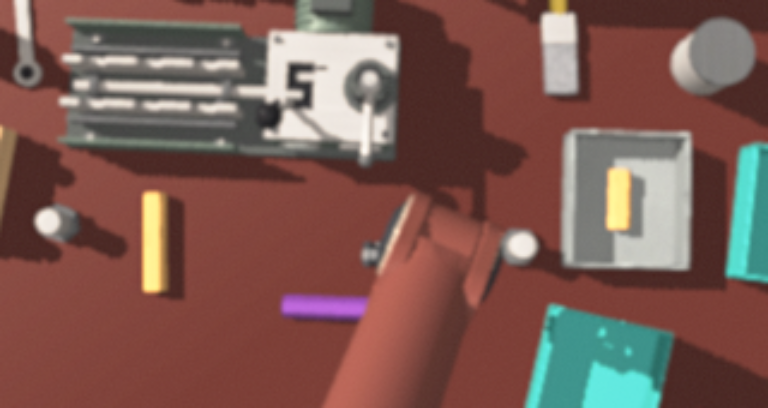

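```bash
cat >> h.py <<'E'
def pick(B,yaw,op=.65,z=.0745):
    arm.move_gripper(op,80)
    arm.movep([B[0],B[1],.16],down(yaw))
    arm.line_to([B[0],B[1],z],.08); arm.pause(.15); st('low')
    arm.move_gripper(0,80); st('grip')
    z0=arm.read_tool_pos()[2]
    arm.line_to([B[0],B[1],.17],.12); arm.line_to([B[0],B[1],.32],.25); st('lift')
    return z0
E
python3 - <<'E'
from h import *
print(pick((.432,-.1715),-.017))
im=snapshot('wrist'); cv2.imwrite('pics/b2.png',im)
E
```

```text
low t 16.83 tcp [ 0.4322 -0.1716  0.0749] F [ 0.2  0.7 -0.2] op 0.652
grip t 17.23 tcp [ 0.4321 -0.1717  0.0752] F [-0.5 -0.4  5.1] op 0.297
lift t 18.92 tcp [ 0.4308 -0.171   0.3183] F [-0.4  0.7 -5.9] op 0.291
0.07515667982729403
```

View pics/b2.png

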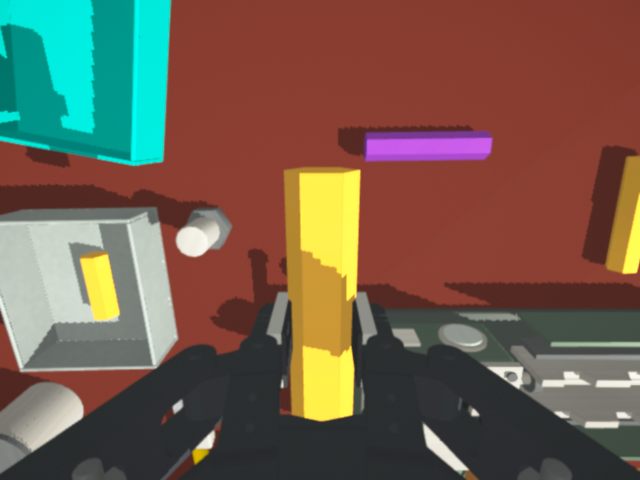

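Run:
```python
import cv2
a=cv2.imread('pics/b2.png')[150:430,240:410]; cv2.imwrite('pics/b2z.png',cv2.resize(a,None,fx=2.8,fy=2.1,interpolation=cv2.INTER_CUBIC))
```

```text
(no output)
```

View pics/b2z.png

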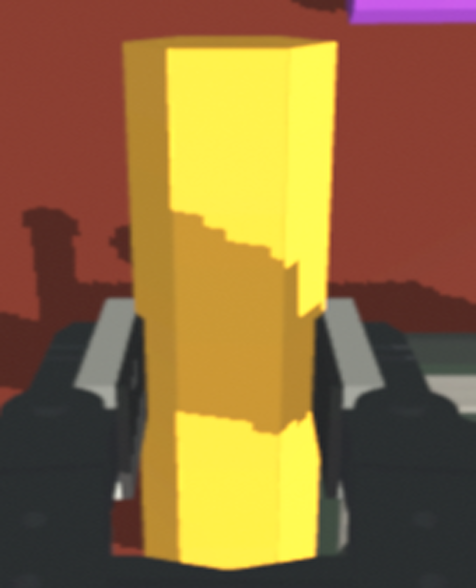

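```bash
cat >> h.py <<'E'
def place(y,z0,x=0):
    p=F(x,y); q=down(FY)
    arm.movep([p[0],p[1],.30],q); st('above')
    im=snapshot('wrist'); cv2.imwrite('pics/pl_%d_%d.png'%(y,int(arm.read_time())),im)
    arm.line_to([p[0],p[1],.165],.2); arm.pause(.15)
    e=p[:2]-np.array(arm.read_tool_pos())[:2]; print('err mm',e*1000)
    arm.line_to([p[0]+e[0],p[1]+e[1],z0+.0635],.06); st('low'); arm.pause(.15)
    st('low')
    arm.move_gripper(.45); st('rel')
    arm.line_to([p[0],p[1],.30],.2)
E
python3 - <<'E'
from h import *
if arm.read_opening()>.2: place(115,.0752)
P=pose(); im=snapshot('wrist'); cv2.imwrite('pics/n2.png',im)
A=(.4445,.166); arm.movep([A[0],A[1],.26],down(.047)); arm.pause(.1)
P=pose(); im=snapshot('wrist'); cv2.imwrite('pics/a1.png',im); st()
for o in bars(im,'wrist',P,.02): print(o)
E
```

```text
above t 20.46 tcp [0.6403 0.1689 0.3   ] F [ 0.6 -0.8 -4.2] op 0.296
err mm [-1.11381771 -0.21259856]
low t 22.07 tcp [0.6387 0.1716 0.1381] F [ 0.6 -0.9 -4.2] op 0.292
low t 22.23 tcp [0.6389 0.1717 0.1386] F [-0.4 -0.1 -4.6] op 0.293
rel t 22.51 tcp [0.6397 0.1719 0.1399] F [ 0.3  0.2 -0.5] op 0.454
 t 24.48 tcp [0.4465 0.1662 0.2601] F [ 0.1  0.9 -0.4] op 0.45
(array([0.44472406, 0.16885805]), 128.23699951171875, 28.46668815612793, np.float64(0.04398558086715009), array([325., 213.]))
(array([0.52527167, 0.40912888]), 173.74102783203125, 102.5630874633789, np.float64(-0.10629223469346899), array([554., 294.]))
(array([0.58962341, 0.48564896]), 93.16633605957031, 35.64320755004883, np.float64(0.07624420357823823), array([625., 371.]))
(array([0.64191278, 0.17439832]), 62.73973083496094, 35.816123962402344, np.float64(-0.0036547293107841326), array([321., 396.]))
```

View pics/n2.png

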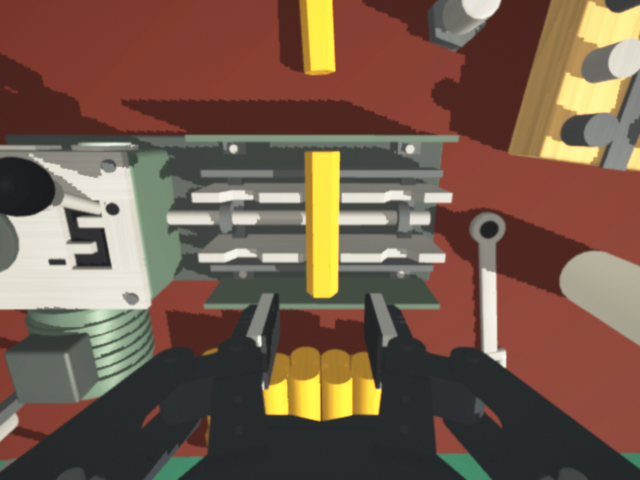

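View pics/a1.png

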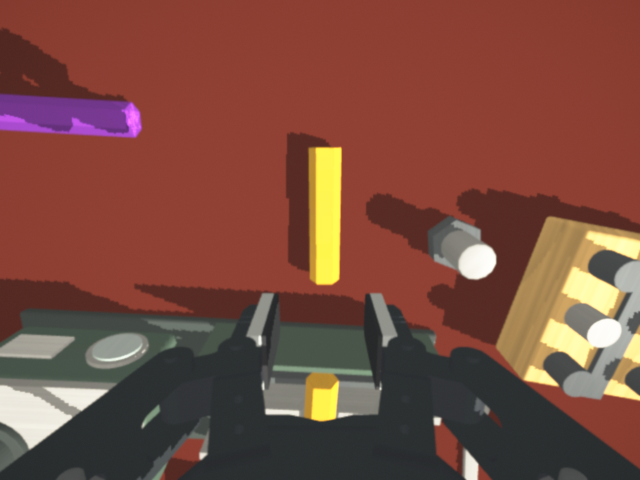

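Run:
```python
from h import *
z0=pick((.4445,.168),.045)
cv2.imwrite('pics/a2.png',snapshot('wrist'))
if arm.read_opening()>.2: place(185,z0)
arm.movep(F(-150,130,420),down(0)); arm.pause(.1)
P=pose(); im=snapshot('wrist'); cv2.imwrite('pics/n3.png',im); st()
for o in bars(im,'wrist',P,.082): print(o[:4],invF(o[0]))
cv2.imwrite('pics/sc2.png',snapshot('scene'))
```

```text
low t 26.64 tcp [0.4448 0.1681 0.075 ] F [ 0.4  0.3 -0.5] op 0.651
grip t 27.03 tcp [0.4446 0.1683 0.0752] F [-2.2 -0.4  5.1] op 0.297
lift t 28.73 tcp [0.4434 0.1675 0.3183] F [-1.2 -0.5 -5.6] op 0.293
above t 29.62 tcp [0.6398 0.2414 0.2984] F [ 0.2 -0.2 -4.2] op 0.293
err mm [-1.06837348 -0.39162834]
low t 31.24 tcp [0.6399 0.2414 0.1381] F [-0.5 -0.  -4.8] op 0.295
low t 31.39 tcp [0.64   0.2415 0.1385] F [ 0.3 -0.7 -5.2] op 0.288
rel t 31.68 tcp [0.6408 0.2418 0.14  ] F [-0.9  0.3 -0.1] op 0.447
 t 33.6 tcp [0.491  0.1896 0.4181] F [-0.2 -0.1  0.8] op 0.45
(array([0.50546967, 0.37644211]), 140.75608825683594, 70.36172485351562, np.float64(-0.12302797925703825)) [-137.72581374  317.37921283]
(array([0.51727478, 0.45638821]), 140.30487060546875, 48.35919952392578, np.float64(-0.184662533205554)) [-127.20129314  397.50395968]
(array([0.48819156, 0.40856281]), 39.64090347290039, 11.883450508117676, np.float64(-0.1346991096710254)) [-155.51561811  349.21936057]
(array([0.63668109, 0.17244357]), 136.91908264160156, 28.624113082885742, np.float64(-0.019233294235276883)) [ -3.26734537 115.50608217]
(array([0.63818616, 0.24058649]), 136.89395141601562, 29.440441131591797, np.float64(-0.03609141053153329)) [ -2.8527122 183.6643539]
(array([ 0.76577899, -0.25478641]), 66.1964340209961, 13.476214408874512, np.float64(-0.18209680159105598)) [ 132.64941888 -309.60373576]
(array([0.77751727, 0.18717352]), 159.32412719726562, 63.86114501953125, np.float64(-1.5703300933380568)) [137.31514048 132.48742949]
```

View pics/n3.png

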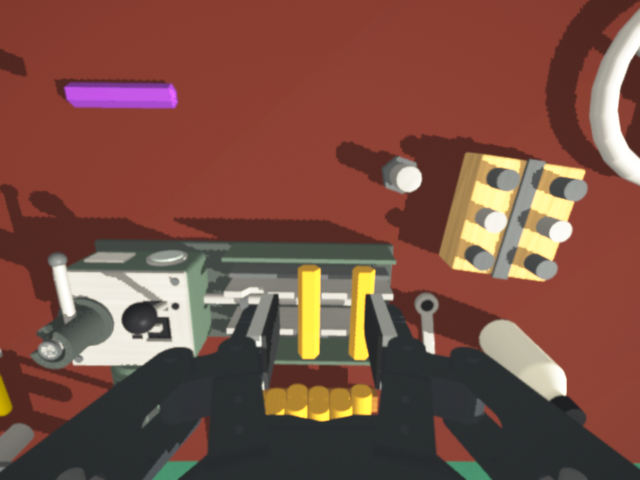

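View pics/sc2.png

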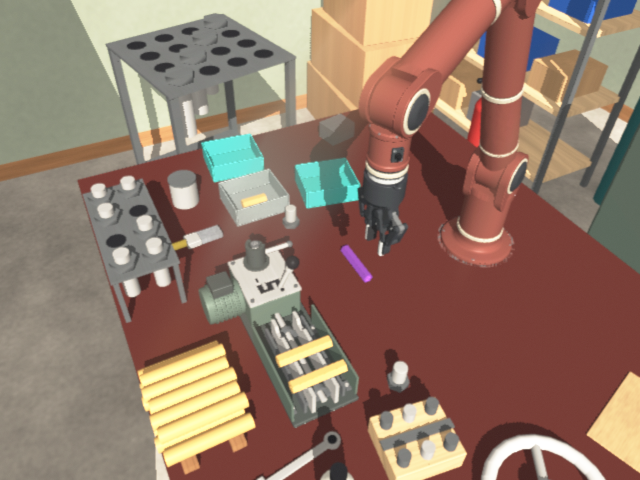

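```bash
cat >> h.py <<'E'
RG=66
def hp(th,z):
    return F(-RG*np.cos(th),-160-RG*np.sin(th),z)
E
python3 - <<'E'
from h import *
for y0 in (0,np.pi,-np.pi):
    print(y0)
    for th,z in [(0,179),(0,215.5),(.7,215.5),(1.4,215.5),(1.4,200)]:
        r=arm.ik(hp(th,z),down(FY+y0+th)); print(th, None if r is None else np.round(r,2))
E
```

```text
0
0 [ 0.1   0.65  0.07  1.77 -0.06  0.72  1.75]
0 [ 0.09  0.6   0.08  1.74 -0.06  0.8   1.75]
0.7 [ 0.23  0.63 -0.04  1.67  0.04  0.84  2.43]
1.4 [ 0.79  0.96 -1.15  1.52  0.91  1.26  2.46]
1.4 [ 0.79  0.99 -1.15  1.54  0.93  1.25  2.44]
3.141592653589793
0 [-0.46  0.94  1.13  1.79 -0.97  1.09 -0.55]
0 [-0.47  0.88  1.13  1.76 -0.89  1.11 -0.62]
0.7 [-0.11  0.69  0.52  1.68 -0.42  0.89 -0.3 ]
1.4 [ 0.01  0.72  0.38  1.55 -0.31  0.93  0.31]
1.4 [ 0.02  0.74  0.37  1.56 -0.32  0.9   0.31]
-3.141592653589793
0 [-0.46  0.94  1.13  1.79 -0.97  1.09 -0.55]
0 [-0.47  0.88  1.13  1.76 -0.89  1.11 -0.62]
0.7 [-0.11  0.69  0.52  1.68 -0.42  0.89 -0.3 ]
1.4 [ 0.01  0.72  0.38  1.55 -0.31  0.93  0.31]
1.4 [ 0.02  0.74  0.37  1.56 -0.32  0.9   0.31]
```

Run:
```python
from h import *
arm.move_gripper(.5,60)
arm.movep(hp(0.7,300),down(FY+np.pi+.9)); print(np.round(arm.read_joint_positions(),2))
arm.movep(hp(0,280),down(FY+np.pi)); arm.pause(.1); print(np.round(arm.read_joint_positions(),2)); st()
arm.line_to(hp(0,250)); arm.pause(.2);st()
P=pose(); im=snapshot('wrist'); cv2.imwrite('pics/k1.png',im)
cv2.imwrite('pics/sc3.png',cv2.resize(snapshot('scene')[150:350,150:420],None,fx=2.8,fy=2.8))
print(proj('wrist',[hp(0,126)],P))
```

```text
[-0.11  0.59  0.53  1.59 -0.33  1.06 -0.18]
[-0.32  0.63  0.77  1.68 -0.5   1.03 -0.97]
 t 36.13 tcp [ 0.5698 -0.1023  0.2804] F [ 0.6 -0.   0.4] op 0.501
 t 36.68 tcp [ 0.57   -0.1025  0.251 ] F [0.5 0.3 0.2] op 0.498
[[320.10347959 269.37284707]]
```

View pics/k1.png

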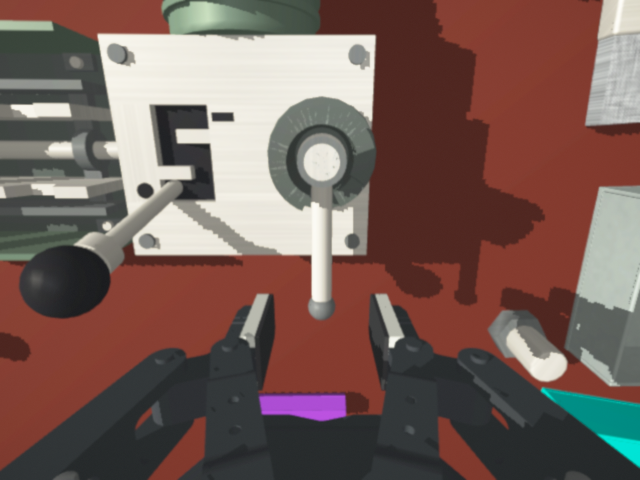

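View pics/sc3.png

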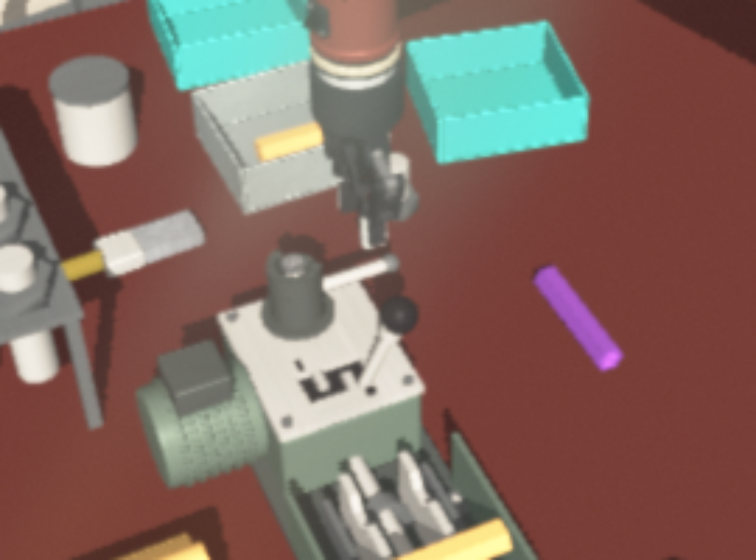

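Run:
```python
from h import *
arm.line_to(hp(0,179),.1); arm.pause(.2); st('low')
arm.move_gripper(0,80); st('grip')
z=arm.read_tool_pos()[2]
for dz in (.01,.02,.03,.036):
    p=hp(0,0); p[2]=.179+dz; arm.line_to(p,.06); st('lift')
arm.pause(.2); st()
P=pose(); cv2.imwrite('pics/k2.png',snapshot('wrist'))
```

```text
low t 37.84 tcp [ 0.5699 -0.1022  0.1797] F [-0.6 -0.2 -0.3] op 0.503
grip t 38.25 tcp [ 0.5696 -0.1021  0.1794] F [-1.2  0.3  2.9] op 0.109
lift t 38.57 tcp [ 0.5696 -0.1021  0.1891] F [ 1.  -1.7 -2.8] op 0.109
lift t 38.88 tcp [ 0.5696 -0.1021  0.1995] F [ 1.1 -0.5 -3.2] op 0.113
lift t 39.2 tcp [ 0.5696 -0.1021  0.2095] F [ 1.5 -1.4 -2.5] op 0.112
lift t 39.45 tcp [ 0.5696 -0.1021  0.2154] F [ 2.  -1.5 -2.9] op 0.111
 t 39.65 tcp [ 0.5696 -0.1021  0.2149] F [ 2.3 -1.2 -3.3] op 0.109
```

View pics/k2.png

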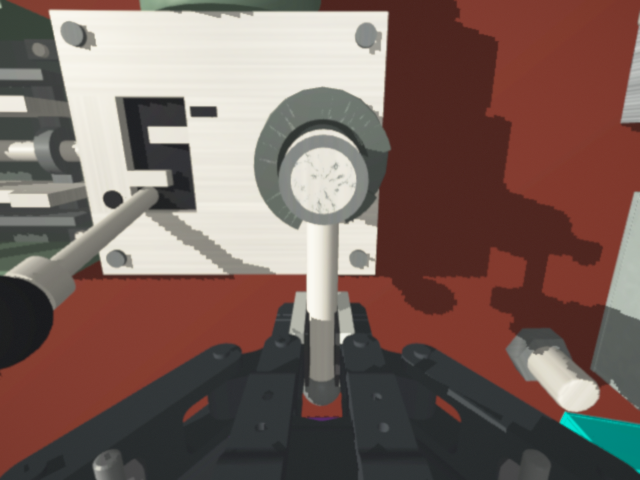

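Run:
```python
from h import *
for th in np.arange(.1,1.401,.1):
    arm.line_to(hp(th,215),.08,down(FY+np.pi+th))
    f=np.array(arm.read_ft_force())
    if np.linalg.norm(f)>14: print('stop');st(th);break
    st(round(th,1))
print(np.round(arm.read_joint_positions(),2))
cv2.imwrite('pics/k3.png',snapshot('wrist'))
```

```text
0.1 t 39.95 tcp [ 0.5698 -0.1087  0.215 ] F [ 2.2 -0.4 -2.7] op 0.109
0.2 t 40.2 tcp [ 0.5706 -0.115   0.215 ] F [ 2.3 -0.8 -2.6] op 0.112
0.3 t 40.45 tcp [ 0.5721 -0.1213  0.2149] F [ 1.7 -1.9 -2.7] op 0.115
0.4 t 40.7 tcp [ 0.5742 -0.1275  0.2149] F [ 2.3 -1.8 -3.3] op 0.108
0.5 t 40.95 tcp [ 0.5769 -0.1334  0.2149] F [ 1.5 -0.1 -3. ] op 0.11
0.6 t 41.2 tcp [ 0.5802 -0.1391  0.2149] F [ 1.9 -1.7 -3.2] op 0.108
0.7 t 41.45 tcp [ 0.584  -0.1445  0.2148] F [ 1.3 -1.4 -2.8] op 0.116
0.8 t 41.7 tcp [ 0.5884 -0.1493  0.2148] F [ 1.7 -0.9 -2.7] op 0.112
0.9 t 41.95 tcp [ 0.5933 -0.1538  0.2148] F [ 0.3 -0.6 -3.2] op 0.112
1.0 t 42.2 tcp [ 0.5986 -0.1578  0.2148] F [ 0.3 -2.2 -2.5] op 0.111
1.1 t 42.45 tcp [ 0.6042 -0.1613  0.2148] F [ 0.7 -1.5 -3.4] op 0.108
1.2 t 42.7 tcp [ 0.6102 -0.1641  0.2148] F [ 0.8 -1.3 -3.2] op 0.109
1.3 t 42.95 tcp [ 0.6164 -0.1663  0.2148] F [-0.5 -0.9 -3.1] op 0.113
1.4 t 43.2 tcp [ 0.6228 -0.1678  0.2148] F [ 1.1 -1.6 -3.1] op 0.109
[ 0.05  0.71  0.31  1.55 -0.25  0.92  0.25]
```

View pics/k3.png

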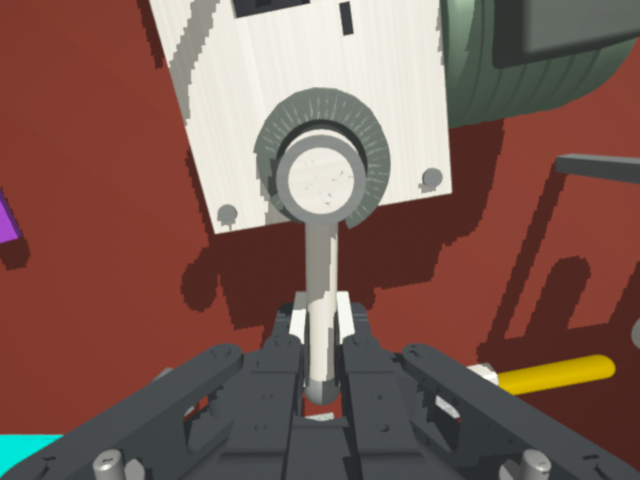

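Run:
```python
from h import *
for z in (210,206,203,202,201):
    arm.line_to(hp(1.4,z),.04); st(z)
    if arm.read_ft_force()[2]>6: print('contact'); break
arm.pause(.2); st()
arm.move_gripper(.5); st('rel')
arm.line_to(hp(1.4,265),.15)
arm.pause(.2); P=pose(); cv2.imwrite('pics/k4.png',snapshot('wrist')); print(proj('wrist',[hp(1.4,148)],P))
cv2.imwrite('pics/sc4.png',cv2.resize(snapshot('scene')[150:350,150:420],None,fx=2.8,fy=2.8))
```

```text
210 t 43.52 tcp [ 0.6229 -0.1678  0.2095] F [-0.9 -1.5 -2.5] op 0.114
206 t 43.77 tcp [ 0.623  -0.1679  0.2055] F [-1.7 -1.2 -3.9] op 0.113
203 t 44.02 tcp [ 0.6231 -0.1679  0.2026] F [-1.5 -1.5 -3.4] op 0.108
202 t 44.27 tcp [ 0.6231 -0.1679  0.2019] F [-0.7 -0.9 -4. ] op 0.107
201 t 44.52 tcp [ 0.6232 -0.1679  0.2014] F [-2.3 -1.1 -0.1] op 0.109
 t 44.73 tcp [ 0.6232 -0.1679  0.2013] F [-1.7 -0.9  0.9] op 0.111
rel t 45.14 tcp [ 0.6238 -0.1678  0.2012] F [-0.5 -0.4 -0.8] op 0.504
[[322.81602538 274.00765616]]
```

View pics/k4.png

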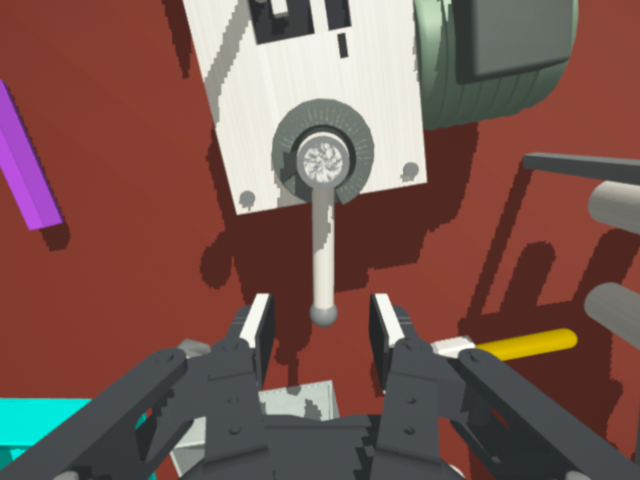

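View pics/sc4.png

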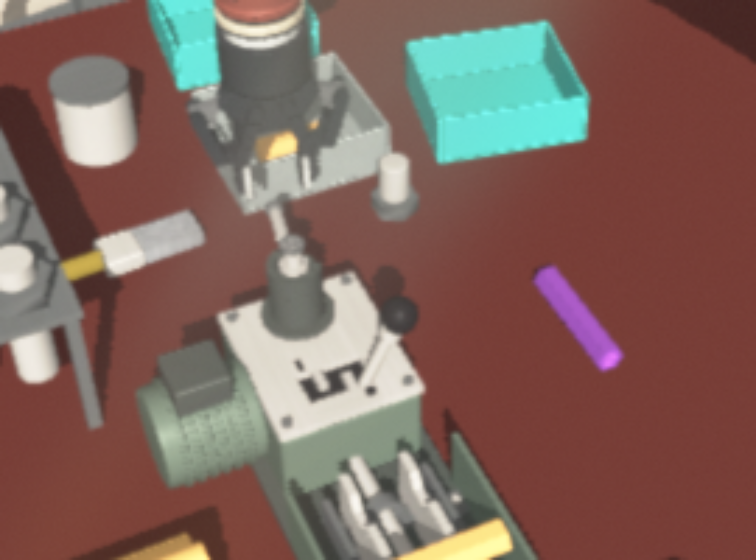

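```bash
cat >> h.py <<'E'
KQ=down(FY-np.pi/2)
def kn(x,y): return F(x,y,30+np.sqrt(160**2-x*x-(y+75)**2))
E
python3 - <<'E'
from h import *
arm.move_gripper(.7,30)
k=kn(-50,-49)
arm.line_to(hp(1.4,330),.25)
arm.movep(k+[0,0,.16],KQ); arm.pause(.15); print(np.round(arm.read_joint_positions(),2)); st()
P=pose(); im=snapshot('wrist'); cv2.imwrite('pics/g1.png',im); print(proj('wrist',[k],P), k)
for x,y in [(-50,-101),(0,-101),(50,-49),(50,-101)]: r=arm.ik(kn(x,y)+[0,0,.06],KQ); print(None if r is None else np.round(r,2))
E
```

```text
[-0.24  0.5   0.31  1.57 -0.16  1.1   0.08]
 t 47.63 tcp [0.5875 0.0059 0.3394] F [-0.2 -0.5  0.5] op 0.704
[[321.01434513 245.24941475]] [0.58732243 0.00870624 0.17974645]
[-0.14  0.6   0.28  1.7  -0.2   0.88  0.21]
[-0.13  0.66  0.28  1.54 -0.21  0.97  0.2 ]
[-0.19  0.75  0.28  1.39 -0.22  1.04  0.11]
[-0.12  0.75  0.28  1.38 -0.22  1.04  0.19]
```

View pics/g1.png

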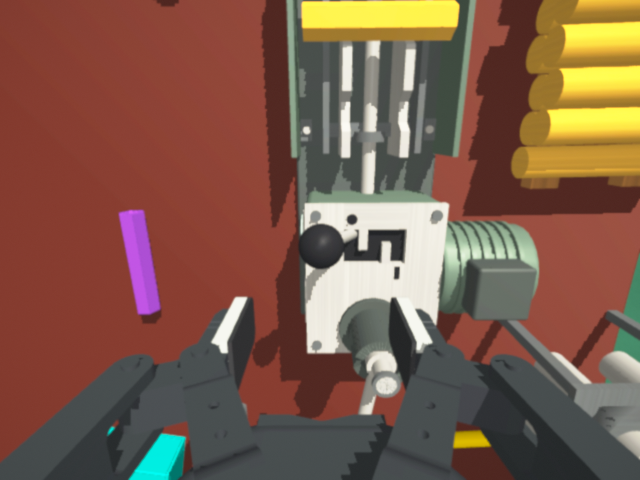

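Run:
```python
from h import *
k=kn(-50,-49)
arm.line_to(k+[0,0,.10],.15); arm.pause(.1); st()
arm.line_to(k+[0,0,.058],.08); arm.pause(.2); st('low')
arm.move_gripper(0,35); arm.pause(.2); st('grip')
cv2.imwrite('pics/g2.png',snapshot('wrist'))
W=[(-50,-49),(-50,-101)]
off=np.array([0,0,.058])
for (a,b),(c,d) in zip(W,W[1:]):
    n=5
    for i in range(1,n+1):
        p=kn(a+(c-a)*i/n,b+(d-b)*i/n)+off; arm.line_to(p,.08)
        f=np.array(arm.read_ft_force()); st(i)
        if np.linalg.norm(f)>20: print('STOP'); break
print(invF(arm.read_tool_pos()))
cv2.imwrite('pics/g3.png',snapshot('wrist'))
```

```text
t 48.33 tcp [0.5882 0.0083 0.2811] F [ 0.4 -0.  -0.3] op 0.702
low t 49.21 tcp [0.5877 0.0087 0.2384] F [0.5 0.5 0.3] op 0.699
grip t 49.78 tcp [0.5874 0.0088 0.2382] F [-1.1  0.4  4.6] op 0.348
1 t 50.12 tcp [ 0.5871 -0.0015  0.2395] F [-1.4  2.1  5.7] op 0.352
2 t 50.4 tcp [ 0.5865 -0.0124  0.2399] F [-3.   1.6  5.3] op 0.352
3 t 50.68 tcp [ 0.5864 -0.0228  0.2397] F [-3.9  1.2  4.8] op 0.349
4 t 50.97 tcp [ 0.5864 -0.0331  0.2389] F [-1.7 -0.3  3.7] op 0.354
5 t 51.25 tcp [ 0.5864 -0.0434  0.2374] F [-1.5 -0.   1.3] op 0.35
[ -50.04103261 -101.06850545]
```

View pics/g2.png

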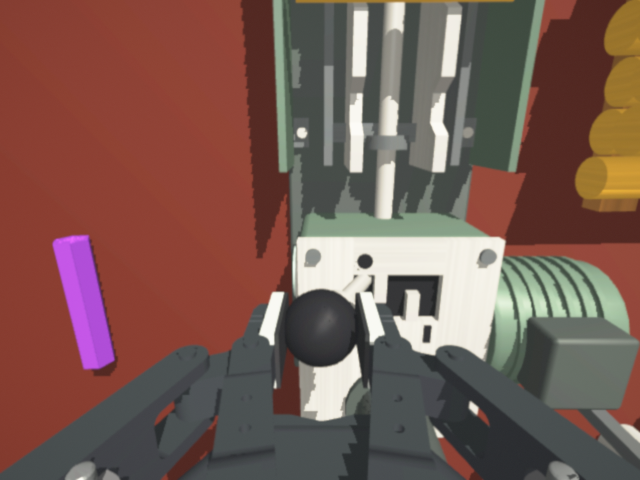

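View pics/g3.png

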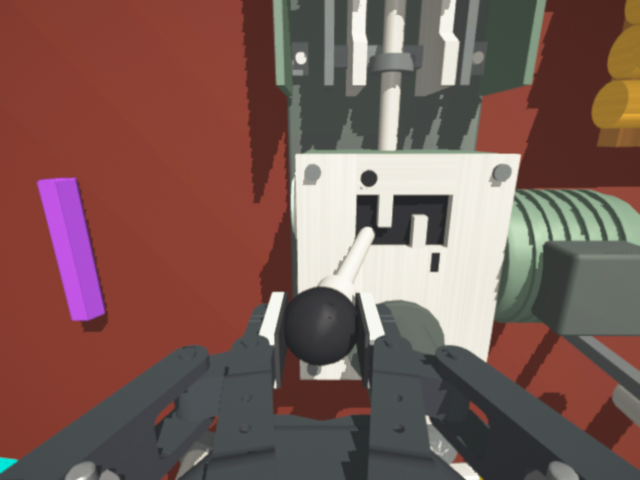

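The lever left stop cleanly, with the knob still gripped at the end of the near slot. I'll take it through the remaining legs.

Run:
```python
from h import *
W=[(-50,-101),(0,-101),(0,-49),(50,-49),(50,-101)]
off=np.array([0,0,.058]); bad=False
for (a,b),(c,d) in zip(W,W[1:]):
    n=5
    for i in range(1,n+1):
        arm.line_to(kn(a+(c-a)*i/n,b+(d-b)*i/n)+off,.08)
        f=np.array(arm.read_ft_force())
        if np.linalg.norm(f)>22: print('STOP'); bad=True; break
    st((c,d)); print(invF(arm.read_tool_pos()).round(1))
    if bad: break
cv2.imwrite('pics/g4.png',snapshot('wrist'))
```

```text
(0, -101) t 52.68 tcp [ 0.6366 -0.0444  0.2464] F [-5.  -1.1  4.6] op 0.347
[ 1.000e-01 -1.013e+02]
(0, -49) t 54.1 tcp [0.6375 0.0087 0.2459] F [ 1.  -0.9  0.6] op 0.353
[  0.2 -48.2]
(50, -49) t 55.48 tcp [0.6871 0.0072 0.2372] F [-2.4  1.4  0.4] op 0.349
[ 49.8 -48.9]
(50, -101) t 56.9 tcp [ 0.6863 -0.046   0.238 ] F [-1.4  0.5 -3.3] op 0.352
[  49.9 -102.1]
```

View pics/g4.png

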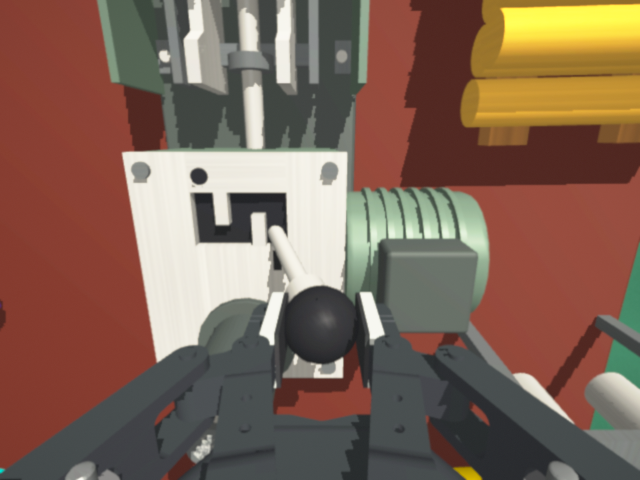

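Run:
```python
from h import *
arm.move_gripper(.6); arm.pause(.2); st('rel')
p=np.array(arm.read_tool_pos()); arm.line_to(p+[0,0,.05],.1); arm.line_to(p+[0,0,.16],.2)
arm.movep((.43,-.05,.46),down(0)); arm.pause(.2)
P=pose(); im=snapshot('wrist'); cv2.imwrite('pics/f1.png',im); st()
for o in bars(im,'wrist',P,.082):
    if abs(invF(o[0])[0])<60: print(o[:4],invF(o[0]))
print('knob exp',proj('wrist',[kn(50,-101)],P))
cv2.imwrite('pics/f2.png',cv2.resize(snapshot('scene')[150:420,150:420],None,fx=2.2,fy=2.2))
cv2.imwrite('pics/f3.png',cv2.resize(snapshot('top')[120:300,160:460],None,fx=2.6,fy=2.6))
```

```text
rel t 57.49 tcp [ 0.6867 -0.045   0.238 ] F [-1.1  1.2 -0.4] op 0.598
 t 60.42 tcp [ 0.4304 -0.05    0.4596] F [-0.5  0.   0.1] op 0.606
(array([0.62235504, 0.16834473]), 111.83870697021484, 30.392215728759766, np.float64(-0.010492118574765206)) [-17.52598273 111.17855335]
(array([0.62728357, 0.2373732 ]), 118.7097396850586, 31.978487014770508, np.float64(0.025888028649476178)) [-13.70249418 180.27704388]
knob exp [[325.96830901 415.23412889]]
```

View pics/f1.png

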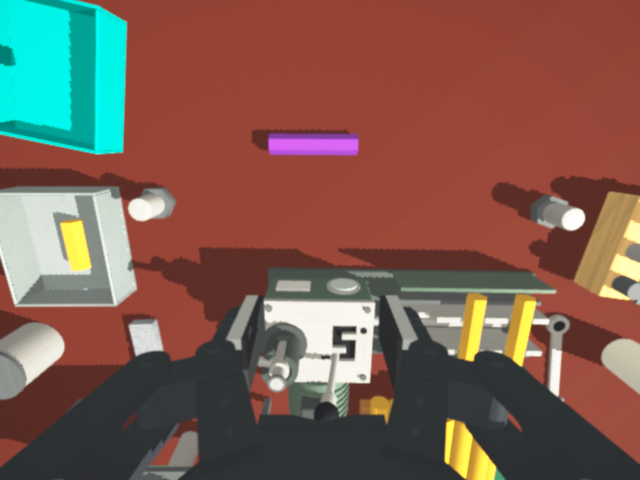

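View pics/f2.png

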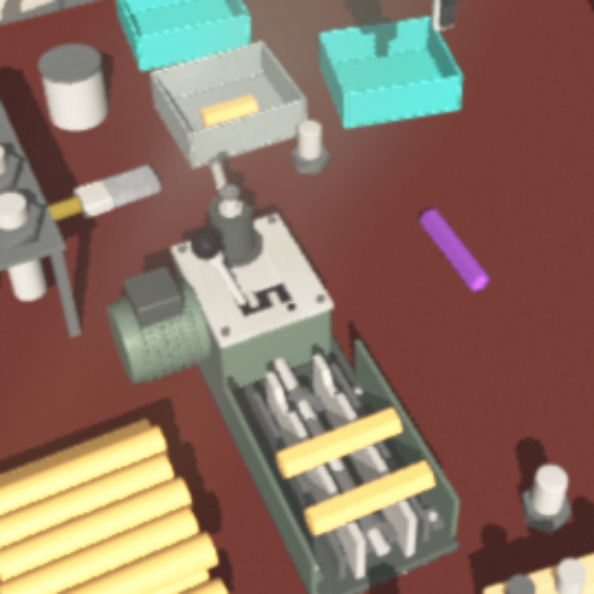

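View pics/f3.png

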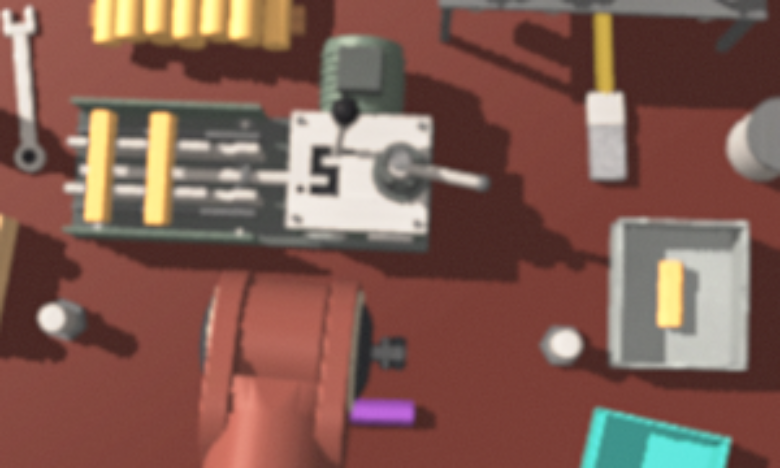

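Run:
```python
from h import *
im=snapshot('top')
for o in bars(im,'top',None,.084):
    if abs(invF(o[0])[0])<60: print('bar',o[1:4],invF(o[0]).round(1))
for o in bars(im,'top',None,.03):
    if abs(o[0][1]+.43)<.1 and o[0][0]<.65: print('stub',o)
h=cv2.inRange(im,(0,0,0),(55,55,55)); n,l,s,c=cv2.connectedComponentsWithStats(h[150:175,280:306])
for k in range(1,n):
    if s[k][4]>30: print('knob',s[k],invF(onz('top',[c[k]+[280,150]],.18)[0]).round(1))
print('ball end',invF(onz('top',[[484/2.6+160,182/2.6+120]],.148)[0]).round(1))
sc=snapshot('scene'); P=kn(50,-101); print('scene exp knob',proj('scene',[P,hp(0,148)*0+F(-90*np.cos(1.4),-160-90*np.sin(1.4),148)]))
cv2.imwrite('pics/f4.png',cv2.resize(sc[210:320,200:320],None,fx=5,fy=5))
```

```text
bar (129.53692626953125, 30.898542404174805, np.float64(-0.026619383409530153)) [ -1.7 185. ]
bar (129.1604766845703, 29.883235931396484, np.float64(-0.014524301732059151)) [ -2.2 116.1]
stub (array([ 0.51545361, -0.42125037]), 76.74420928955078, 30.953563690185547, np.float64(0.02292901341241711), array([417., 233.]))
knob [ 9  7  9 11 55] [  50.4 -101.8]
ball end [ -13.9 -250.9]
scene exp knob [[242.12484951 259.69325162]
 [246.89774118 223.27369859]]
```

View pics/f4.png

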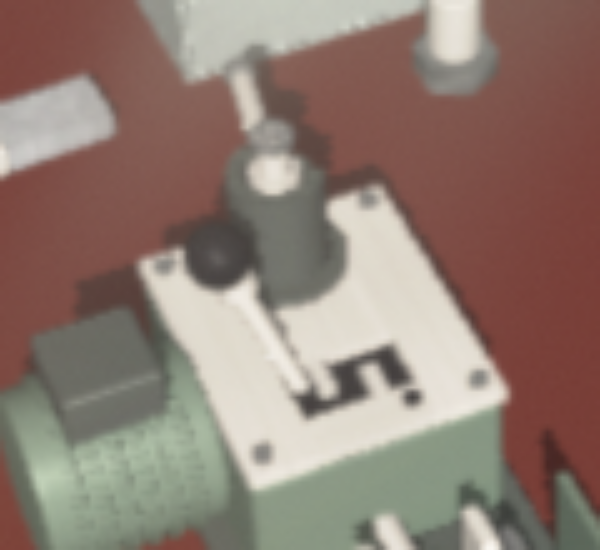

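Run:
```python
from h import *
print(arm.read_time()); print(ticket.finish_job())
```

```text
60.625
the job is handed in; nothing more can be done
None
```

The feeder is set up and I handed the job in at about 61 s of the 210 s allowed; it reports no verdict.

- **Bars:** Only one stub was present, in nest 3, and it is now in the grey offcut bin. Both billets are seated, one in nest 2 and one in nest 3.
- **Bolt:** I lifted it by its handle (about 36 mm), swung it 1.40 rad and let it down. It touched bottom at the height expected for the parking notch.
- **Lever:** I shifted it through the whole gate to run without meeting a blocking force.

**Last checks (top camera, before handing in):**

| Item | Measured | Required |
|---|---|---|
| Billet in nest 2, feeder x, y | (-2, 116) mm | within 15 and 7 mm of (0, 115) mm |
| Billet in nest 3, feeder x, y | (-2, 185) mm | within 15 and 7 mm of (0, 185) mm |
| Billet angle to the feeder | within about 0.01 rad | below 0.12 rad |
| Stub, offset from bin centre | about (4, 6) mm | within 82 and 72 mm |
| Knob, feeder x, y | (50, -102) mm | x over 40, y below -92 mm |
| Bolt handle's ball end, feeder x, y | (-14, -251) mm, about 1.42 rad | over 1.2 rad |

**Disagreements:**
- The last wrist picture put the billets 14–18 mm short endways and showed the knob about 5 px off. In both cases the gripper hid part of the object. The top view contradicts both readings, and the scene view put the knob within 2 px of where it should be.
- I saw no knocked billet and no grip slip, and the tool holders stayed where they stood.

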